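Unpack a handed pair of brackets from a clamshell case

ROBOT

A 6-joint arm with a two-finger parallel gripper is mounted at the origin on the work surface. World frame = base frame: x ahead of the robot, y to its left, z up, the work surface at z = 0. Lengths are in m, angles in rad, forces in N, time in s.
With the tool pointing down it reaches from about 0.35 to 0.975 m from the base axis. Payload 4.9 kg.
Tool frame: the origin (TCP) lies on the centre line of the jaws, within the pads' length; the fingertips stand 17 mm ahead of it and the grasp point (between the pads) lies 2 mm behind it; z points along the fingers, y is the line along which they close (so a half turn about z gives the same grasp; the last joint's range is limited). The gripper opens to 85 mm and grips with 20 to 120 N. Pads are 22 mm wide; open, the fingers measure 114 mm over their backs; the gripper's body (76 mm by 85 mm) begins 54 mm behind the grasp point. The pads swing forward as they close: fully open they stand 13 mm farther back than shut.
Start: joints at [1.044, 0.053, 1.613, -0, 1.476, -0.119], TCP at [0.248, 0.574, 0.248] pointing down, gripper open.
Joint ranges: [-3.01, 3.01], [-1.01, 2.22], [0.06, 2.58], [-1.02, 4.17], [0.09, 2.62], [-3.14, 3.14]. Speed limits (rad/s): [2.57, 2.57, 3.14, 3.14, 3.14, 3.14].

INTERFACE

Orientations are given as a rotation vector (axis times angle).
In Python, from station import get_obs, cams, env gives the robot as it stands.
- The arm moves only by the shell command python3 -m jog 'ROWS' [FORCE]. ROWS is JSON, a list of rows, each a list of 7 numbers: the shift along the tool's x, y, z in m, then the turn, a rotation vector about the tool's x, y, z in units of 10 degrees (1.0 is 10 degrees), then the gripper's target within -1 to 1 (shut at 1, half-way at 0, fully open at -1). In form: [[x, y, z, ax, ay, az, hand], ...]. A call has 1 to 8 rows; each row is the pose to reach, as a shift and turn from the pose commanded when the call began, along the tool's axes at that moment; what a row does not reach only later rows make up. A row lasts 1/8 s, in which the tool goes at most 62.5 mm and 10.7 degrees, less where a joint would pass 70% of its speed; a pose out of reach is approached as far as the arm can. A call with a gripper value outside its range is refused whole. The fingers move at their own pace and stop on an object; FORCE is the grip in N (left out, the last holds). Time passes only in rows, so rows that repeat a pose let the fingers close. It gives the time, the measured TCP pose, the force, the opening and the grip force at its end, in the units of the state.
- get_obs(): the state, without advancing time (a new reading comes with each control period).
- cams.read_camera(name): name is "scene" or "top" or "wrist"; returns a dict with "img" (420x560x3 uint8, red, green, blue), "camera_matrix" (3x3 intrinsics, pixels), "R" (3x3) and "t" (3): a world point X has camera coordinates R X + t. Camera axes: x right, y down, z forward; pixel columns grow to the right and rows downward; lengths in m; the calibration is good to about 2 mm. A picture is of the moment at which its call begins. There is no depth.
- env.close_job(): hands the job in; it is judged then, once.
The state is a dict: "time_s": time; "joints": joint angles; "qd": joint speeds; "joint_efforts": joint torques, N m; "position": TCP position; "ee_rot": TCP orientation; "ft_force": force on the tool from outside, world axes, zero at the start; "torque": the same for the moment, N m; "grip_width": finger opening in m; "grip_force": force on a finger pad.
Only numpy, scipy, OpenCV 4.12 (cv2) and the standard library are available. Lean on these libraries where they do the work, as an engineer would, in place of code of your own. Each camera call takes 0.05 s, during which the arm holds its last target. There are 200 camera calls.

TASK

Open the case: swing its lid up by the front handle, past its balance point, so that it stays open by itself. Then lift out the two mirror-image brackets and set each one down gently, standing on its foot, in the tray that already holds a bracket of the same hand, leaving the brackets already there and the things lying about undisturbed.

Things in the scene. Friction and masses are not known exactly. Their poses are not given: they have to be found in the camera images.
- case: Grey plastic clamshell case fixed on the bench, 180 (x) x 260 (y) mm; base 64 mm high with 5 mm walls, 124 mm high with the lid shut. Origin: centre of its underside; x points to its rear (hinge side), z up. Inside, black foam with two nests side by side, a bracket in each. Front latches hang open already.
- nest_a (a point): Middle of the nest at the case's +y side: y = +62, x = +3 mm from the case's middle, 22.6 mm above the bench. Its foam bed slopes up to the rear at 35 degrees and the bracket stands square on it, so the bracket's z axis leans 35 degrees towards the case's front. Foam holds it all round: ribs 2 mm beside the foot, a wall 40 mm high (along that axis) 2 mm in front of the foot.
- nest_b (a point): Middle of the nest at the case's -y side (y = -62 mm), else like nest_a; which bracket is in which varies. Foam 66 mm high (along the bracket's z) stands 2 mm behind the web, so a bracket comes out only along its own z axis. At the web's middle a notch in it, 44 mm wide, leaves 32 mm free behind the web for a finger (notch's back: 40 mm high).
- lid (a joint): The lid's hinge, along the case's y on the base's rear upper edge. 0 = shut; grows as it opens, to its stop at 1.85 rad (16 degrees behind upright). It turns freely: the lid (about 0.5 kg) falls shut by its weight below about 1.15 rad; past that it falls back against the stop and stays there.
- lid_handle (a point): Middle of the bar of the black bail handle on the lid's front wall. The round bar is 12 mm thick, 100 mm long along the case's y, its axis 45 mm in front of the wall; when the lid is shut it is 102 mm above the bench, 225 mm in front of and 38 mm above the hinge axis. It swings with the lid.
- lid_hinge (a point): Middle of the lid's hinge axis: 90 mm behind the case's middle, 64 mm above the bench.
- bracket_left: Left-hand aluminium bracket, in the case. Foot 44 (x) x 84 (y) x 8 mm; web 10 mm thick on the foot's rear edge (x = 12 to 22 mm, all 84 mm long, up to z = 52); at the +y end an ear on the web (y = 16 to 42) up to z = 76, with a dark hole. Origin: centre of the foot's underside, z up, x from foot to web. Foot towards you, the ear is at your left.
- left_ear (a point): Centre of the hole in bracket_left's ear: x = 17, y = +29, z = 64 mm in its frame. Below the ear a thin diagonal brace (6 mm thick, y = 34 to 40) joins foot and web in front. Bracket about 0.18 kg, centre of mass near x = 10, y = 3, z = 23 mm.
- bracket_right: Right-hand bracket, in the case: the mirror image of bracket_left, same sizes, origin and axes, but ear and brace are at the -y end (y = -16 to -42 mm). With the foot towards you, the ear is at your right.
- right_ear (a point): Centre of the hole in bracket_right's ear: x = 17, y = -29, z = 64 mm in its frame.
- tray_left: The tray for left-hand brackets: the one in which a left-hand bracket (sample_left) already stands. Open black plastic tray fixed on the bench, 200 (x) x 150 (y) x 24 mm high, walls and floor 4 mm thick. Origin: centre of its underside. It may be on either side of the case. Its half towards the robot (-x) is empty.
- tray_right: The tray for right-hand brackets: the one in which a right-hand bracket (sample_right) already stands. Same form as tray_left, on the other side of the case. Its half towards the robot (-x) is empty.
- sample_left: A left-hand bracket, same sizes, origin and axes as bracket_left, standing loose on its foot in the far (+x) half of tray_left.
- sample_right: A right-hand bracket, same sizes, origin and axes as bracket_right, standing loose on its foot in the far (+x) half of tray_right.
- gauge_stand: Bystander, loose: dial gauge on a magnetic base, beyond one of the trays. Dark steel base 60 x 50 x 55 mm (origin under its centre), a 12 mm post up to 220 mm, the 54 mm dial held out 72 mm along its +x at 178 mm height.
- setting_block: Bystander, loose: steel setting block 75 x 50 x 25 mm lying beyond the other tray. Origin under its centre.
- caliper: Bystander, loose: digital caliper 230 mm long, 13 mm high, lying along its y between robot and case; jaws reach 50 mm to its +x near its +y end. Origin under the beam's middle.
There are look-alikes about, which are no part of the job. What is shaped like the tray_right but pink or white is not meant.

How it is judged:
On the way:
1. the lid stands open past its balance point (over 1.7 rad), not touched by the robot (value of joint lid above 1.7 rad and contact force between each of the arm, the fingers and lid below 0.1 N), for 0.3 s.
At the end, for the whole second after the job is handed in: Lid still open (over 1.7 rad). Each case bracket stands on its foot (within 0.12 rad of upright) on the floor of its own hand's tray, inside the walls, at rest and released. The brackets already there still stand upright within 20 mm of where they were (value of joint lid above 1.7 rad and x of bracket_left in the frame of tray_left between -0.095 and 0.095 m and y of bracket_left in the frame of tray_left between -0.07 and 0.07 m and z of bracket_left in the frame of tray_left between 0 and 0.009 m and angle between each of bracket_left, bracket_right, sample_left, sample_right's own z axis and vertical below 0.12 rad and linear speed of each of bracket_left, bracket_right below 0.02 m/s and contact force between the fingers and bracket_left below 0.1 N and x of bracket_right in the frame of tray_right between -0.095 and 0.095 m and y of bracket_right in the frame of tray_right between -0.07 and 0.07 m and z of bracket_right in the frame of tray_right between 0 and 0.009 m and contact force between the fingers and bracket_right below 0.1 N and distance of each of sample_left, sample_right from where it was at the start of the episode below 0.02 m); the robot touches nothing.
It fails at once if a bracket already in a tray, the gauge stand, the setting block or the caliper is shifted by more than 20 mm (distance of any of sample_left, sample_right, gauge_stand, setting_block, caliper from where it was at the start of the episode above 0.02 m).
It fails at once if a bracket already in a tray or the gauge stand is tipped over (more than 0.35 rad) (angle between any of sample_left, sample_right, gauge_stand's own z axis and vertical above 0.35 rad).
It fails at once if a bracket is dropped (moves faster than 0.5 m/s while the fingers do not hold it, a fall of about 13 mm) ((linear speed of bracket_left above 0.5 m/s and contact force between the fingers and bracket_left below 0.1 N) or (linear speed of bracket_right above 0.5 m/s and contact force between the fingers and bracket_right below 0.1 N)).
It fails at once if a bracket is banged into its tray (more than 80 N between bracket and tray) (contact force between bracket_left and tray_left above 80 N or contact force between bracket_right and tray_right above 80 N).
It also fails if it takes over 64 s, if anything falls off the work surface, if the arm or the gripper's body presses on something with over 40 N, if the wrist force passes 120 N, or if a joint passes its speed limit or range.

## Working session

There is one attempt and no reset: what is moved stays moved. The work goes in short steps, Python scripts to look and compute and a shell command to move; the robot and the scene stay as the last step left them, time stands still between calls to the robot, and variables do not carry over. Pictures are saved under pics/ and viewed, at most 10 in all, crops included, and the job is handed in when it is done.

```bash
ls; mkdir -p pics
python3 - <<'E'
from station import get_obs,cams,env
import cv2,numpy as np
o=get_obs();print({k:np.round(v,3).tolist() for k,v in o.items()})
for n in ("scene","top"):
    c=cams.read_camera(n);cv2.imwrite(f"pics/{n}0.png",c["img"][:,:,::-1])
    np.savez(f"{n}0.npz",**c)
    print(n,c["camera_matrix"].round(1).tolist(),(-c["R"].T@c["t"]).round(3),c["R"].round(3).tolist())
E
```

```text
pics
{'time_s': 0.0, 'joints': [1.044, 0.053, 1.614, 0.0, 1.476, -0.119], 'qd': [-0.0, -0.001, 0.001, 0.001, -0.001, -0.001], 'joint_efforts': [0.0, -39.366, -37.018, 0.0, 0.007, 0.0], 'position': [0.248, 0.573, 0.247], 'ee_rot': [-0.636, -3.076, 0.003], 'ft_force': [-0.258, -0.429, 0.333], 'torque': [0.038, 0.016, -0.027], 'grip_force': 0.0, 'grip_width': 0.085}
scene [[437.7, 0.0, 279.3], [0.0, 437.7, 199.3], [0.0, 0.0, 1.0]] [1.046 1.078 0.952] [[-0.85, 0.526, -0.024], [0.338, 0.512, -0.79], [-0.403, -0.68, -0.613]]
top [[473.1, 0.0, 281.6], [0.0, 473.1, 200.3], [0.0, 0.0, 1.0]] [0.241 0.105 1.476] [[-0.011, -1.0, 0.0], [-0.986, 0.011, -0.166], [0.166, -0.002, -0.986]]
```

View pics/scene0.png

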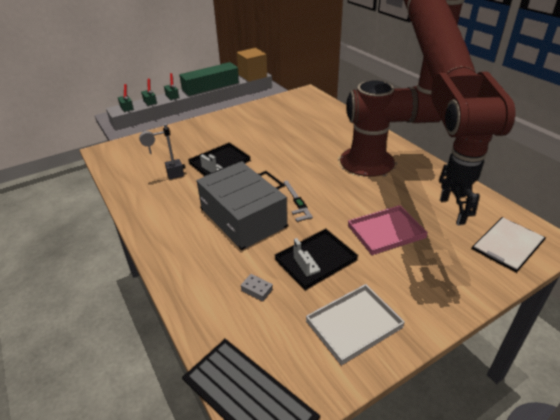

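View pics/top0.png

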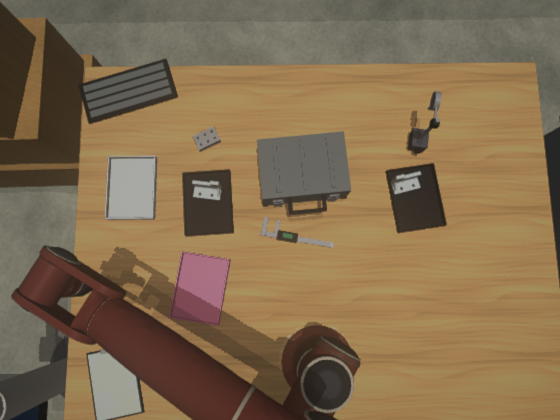

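The scene view shows the shut case at (243,203), black trays at (316,257) and (219,160), the caliper at (297,200), the gauge at (172,150) and the block at (257,287). The top view shows the case at (304,170), its handle at (307,210), black trays at (208,203) and (416,198), and the caliper at (297,238). 

Candidates for the trays are black (208,203), black (416,198), pink (201,288), white (131,188) and white (115,385). Only the two black ones, which hold brackets, fit the description. I'll check hands in one crop.

```bash
cat > h.py <<'E'
import numpy as np,cv2
from scipy.spatial.transform import Rotation as Ro
def ray(c,uv,z):
    uv=np.atleast_2d(uv).astype(float);K,R,t=c["camera_matrix"],c["R"],c["t"]
    d=(np.linalg.inv(K)@np.c_[uv,np.ones(len(uv))].T).T@R; C=-R.T@t
    return C+d*((z-C[2])/d[:,2])[:,None]
def proj(c,X):
    p=(np.atleast_2d(X)@c["R"].T+c["t"])@c["camera_matrix"].T; return p[:,:2]/p[:,2:]
E
python3 - <<'E'
from h import *
T=dict(np.load("top0.npz"));S=dict(np.load("scene0.npz"))
a=T["img"]; s=S["img"]
z=lambda im,x,y,w,h:cv2.resize(im[y:y+h,x:x+w],(400,300),interpolation=cv2.INTER_CUBIC)
g=np.vstack([np.hstack([z(a,168,165,80,75-15),z(a,378,165,80,60)]),np.hstack([z(s,275,225,80,60),z(a,250,125,120,90)])])
cv2.imwrite("pics/z.png",g[:,:,::-1])
hsv=cv2.cvtColor(a,cv2.COLOR_RGB2HSV)
m=((hsv[...,2]<60)).astype(np.uint8)
# case = grey
for name,(x,y,w,h),zz,thr in (("trayP",(172,160,72,85),.024,60),("trayN",(378,155,75,85),.024,60),("case",(245,120,115,80),.124,None)):
    sub=a[y:y+h,x:x+w].astype(int)
    mm=((sub[...,0]-sub[...,2])<25).astype(np.uint8)  # non-wood
    mm=cv2.morphologyEx(mm,cv2.MORPH_CLOSE,np.ones((5,5)))
    mm=cv2.morphologyEx(mm,cv2.MORPH_OPEN,np.ones((9,9)))
    cs,_=cv2.findContours(mm,0,1);c=max(cs,key=cv2.contourArea)[:,0]+[x,y]
    P=ray(T,c,zz)[:,:2]
    r=cv2.minAreaRect((P*1000).astype(np.float32));print(name,r, cv2.boundingRect(c.astype(np.int32)))
E
```

```text
trayP ((482.04217529296875, 332.95281982421875), (196.84295654296875, 147.07431030273438), 3.334047317504883) (183, 171, 49, 64)
trayN ((490.0278625488281, -315.4034423828125), (196.4673309326172, 151.70616149902344), 7.748189449310303) (388, 165, 56, 66)
case ((561.5278930664062, 36.95880889892578), (203.20526123046875, 258.4404602050781), 4.982492446899414) (258, 133, 92, 67)
```

View pics/z.png

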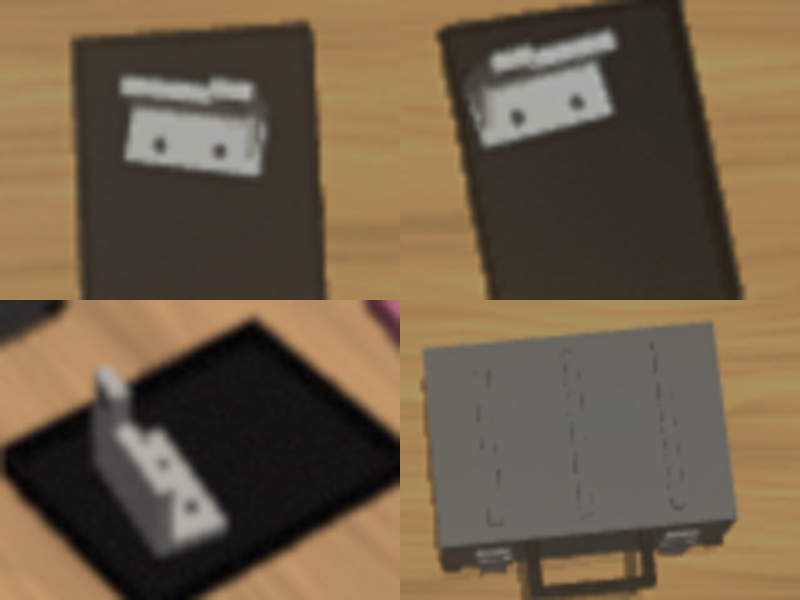

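The crops show that the +y tray (208,203) holds a sample with its foot towards me and its ear at the right, so it is tray_right. The -y tray (416,198) holds one with its ear at the left, so it is tray_left. Next I'll get the case pose and the handle.

```bash
cat >> h.py <<'E'
def rows(targets,o):
    """targets: (pos TCP, R 3x3) -> shifts/turns in current tool frame"""
    R0=Ro.from_rotvec(o["ee_rot"]).as_matrix();p0=np.array(o["position"])
    for p,R in targets:
        print([*(R0.T@(np.array(p)-p0)).round(4).tolist(),*(np.degrees(Ro.from_matrix(R0.T@R).as_rotvec())/10).round(3).tolist()])
def tool(yaw,tilt=0,flip=1):
    """tool down, y(closing) along yaw direction x; tilt: points towards +x by tilt"""
    d=np.radians(tilt);z=np.array([np.sin(d),0,-np.cos(d)]);y=flip*np.array([np.cos(d),0,np.sin(d)]);x=np.cross(y,z)
    return Ro.from_euler('z',yaw,degrees=True).as_matrix()@np.c_[x,y,z]
E
python3 - <<'E'
from h import *
from station import get_obs
T=dict(np.load("top0.npz"));S=dict(np.load("scene0.npz"));a=T["img"]
g=cv2.cvtColor(a,cv2.COLOR_RGB2GRAY)
q=np.float32([[257.5,140],[343.6,131.6],[350.8,189.5],[262,198.5]]).reshape(-1,1,2)
sub=a.astype(int); nw=((sub[...,0]-sub[...,2])<25)
q2=cv2.cornerSubPix(g,q.copy(),(4,4),(-1,-1),(3,50,.01))
for Q in (q,q2):
    P=ray(T,Q[:,0],.124)[:,:2];print(Q[:,0].tolist());print((P*1000).round(1).tolist(),"mean",P.mean(0).round(4))
    e=[P[0]-P[1],P[3]-P[2],P[0]-P[3],P[1]-P[2]]
    print([ (round(float(np.hypot(*v))*1000,1),round(float(np.degrees(np.arctan2(v[1],v[0]))),2)) for v in e])
# handle bar: dark pixels columns in 287..330 rows 200..222
for u in range(288,330,4): print(u,[int(v) for v in g[198:222,u]])
o=get_obs();R=Ro.from_rotvec(o["ee_rot"]).as_matrix();print(R.round(3))
print(g.shape)
E
```

```text
[[257.5, 140.0], [343.6000061035156, 131.60000610351562], [350.79998779296875, 189.5], [262.0, 198.5]]
[[650.0, 171.2], [673.0, -84.6], [497.7, -99.7], [474.1, 158.7]] mean [0.5737 0.0364]
[(256.8, 95.13), (259.5, 95.22), (176.4, 4.08), (175.9, 4.94)]
[[256.4327697753906, 139.21963500976562], [343.1713562011719, 130.80844116210938], [350.54498291015625, 190.47964477539062], [260.69366455078125, 199.74993896484375]]
[[652.5, 174.3], [675.4, -83.4], [494.8, -98.9], [470.5, 162.5]] mean [0.5733 0.0386]
[(258.8, 95.1), (262.5, 95.33), (182.4, 3.74), (181.3, 4.9)]
288 [48, 49, 49, 50, 51, 52, 58, 59, 59, 63, 62, 65, 70, 73, 77, 76, 78, 81, 95, 121, 121, 119, 126, 137]
292 [55, 56, 56, 56, 73, 99, 95, 90, 83, 83, 81, 69, 62, 51, 51, 51, 67, 96, 108, 130, 121, 117, 120, 127]
296 [57, 57, 56, 58, 87, 124, 120, 122, 134, 136, 137, 125, 82, 53, 56, 56, 74, 95, 109, 132, 117, 117, 124, 137]
300 [56, 56, 57, 60, 88, 122, 124, 132, 136, 137, 137, 123, 62, 49, 52, 58, 81, 109, 134, 122, 117, 117, 125, 137]
304 [57, 56, 58, 83, 122, 124, 124, 135, 138, 137, 130, 98, 56, 53, 51, 67, 94, 109, 132, 120, 117, 118, 127, 137]
308 [56, 55, 63, 91, 125, 129, 136, 137, 138, 138, 126, 81, 54, 54, 54, 75, 108, 136, 124, 116, 117, 124, 137, 139]
312 [56, 56, 69, 101, 124, 125, 136, 137, 138, 139, 123, 61, 49, 51, 65, 91, 109, 134, 121, 115, 117, 125, 138, 138]
316 [56, 58, 85, 126, 126, 124, 136, 137, 137, 127, 85, 54, 54, 52, 69, 93, 104, 124, 116, 115, 120, 128, 139, 138]
320 [55, 58, 71, 88, 87, 85, 83, 84, 84, 78, 55, 51, 53, 55, 74, 96, 122, 119, 112, 115, 123, 138, 140, 138]
324 [49, 49, 50, 51, 51, 51, 52, 52, 52, 50, 52, 52, 52, 89, 137, 139, 138, 133, 126, 129, 135, 140, 141, 137]
328 [83, 67, 72, 98, 135, 143, 137, 137, 137, 138, 137, 138, 135, 135, 138, 137, 135, 129, 126, 129, 135, 140, 141, 137]
[[-0.918  0.397 -0.001]
 [ 0.397  0.918 -0.002]
 [ 0.    -0.002 -1.   ]]
(420, 560)
```

Run:
```python
from h import *
from station import get_obs
T=dict(np.load("top0.npz"))
print(ray(T,[[300,211.6],[308,210.9],[316,210.1]],.102).round(4))
Rz=Ro.from_euler('z',4.9,degrees=True).as_matrix()
C=np.array([.5735,.0375,0]);H=C+Rz@[-.135,0,.102];print(H)
o=get_obs();rows([(H+[0,0,.12],tool(4.9))],o)
```

```text
[[0.4377 0.0483 0.102 ]
 [0.4395 0.0248 0.102 ]
 [0.4416 0.0012 0.102 ]]
[0.43899339 0.02596872 0.102     ]
[-0.3928, -0.4265, 0.0259, -0.011, 0.004, 6.173]
```

```bash
python3 -m jog '[[-0.393,-0.4265,0.026,0,0,6.17,0.1],[-0.393,-0.4265,0.026,0,0,6.17,0.1],[-0.393,-0.4265,0.026,0,0,6.17,0.1],[-0.393,-0.4265,0.026,0,0,6.17,0.1],[-0.393,-0.4265,0.026,0,0,6.17,0.1],[-0.393,-0.4265,0.026,0,0,6.17,0.1],[-0.393,-0.4265,0.026,0,0,6.17,0.1],[-0.393,-0.4265,0.026,0,0,6.17,0.1]]' 40
python3 - <<'E'
from h import *
from station import get_obs
H=np.array([.439,.026,.222]);rows([(H,tool(4.9))],get_obs())
E
```

```text
time_s: 1.1
position: [0.4129, 0.1004, 0.2256]
ee_rot: [2.123, 2.315, 0.001]
ft_force: [1.2, -0.1, -0.3]
grip_width: 0.0384
grip_force: 0.0
[-0.0763, 0.0196, 0.0036, 0.002, -0.0, 0.005]
```

```bash
python3 -m jog '[[-0.076,0.0196,0.004,0,0,0,0.1],[-0.076,0.0196,0.004,0,0,0,0.1],[-0.076,0.0196,0.004,0,0,0,0.1]]'
python3 - <<'E'
from h import *
from station import get_obs
H=np.array([.439,.026,.099]);rows([(H,tool(4.9))],get_obs())
E
```

```text
time_s: 1.48
position: [0.4388, 0.028, 0.2214]
ee_rot: [-2.125, -2.312, 0.0]
ft_force: [-0.2, -0.5, -0.0]
grip_width: 0.0385
grip_force: 0.0
[-0.0021, 0.0002, 0.1224, -0.007, -0.005, -0.008]
```

```bash
python3 -m jog '[[-0.001,0,0.06,0,0,0,0.1],[-0.001,0,0.11,0,0,0,0.1],[-0.001,0,0.122,0,0,0,0.1],[-0.001,0,0.122,0,0,0,1],[-0.001,0,0.122,0,0,0,1],[-0.001,0,0.122,0,0,0,1]]' 40
python3 - <<'E'
from h import *
from station import get_obs
o=get_obs();p=np.array(o["position"])
Rz=Ro.from_euler('z',4.9,degrees=True).as_matrix()
hg=np.array([.5735,.0375,.064])+Rz@[.09,0,0]
H=hg+Rz@[-.225,0,.038];print(p,H)
def at(q): return hg+Rz@Ro.from_euler('y',q).as_matrix()@[-.225,0,.038]
for q in np.linspace(0,1.85,19)[1:]:
    d=at(q)-H; print(round(q,2),(p+d).round(3),end=' ');rows([(p+d,Ro.from_rotvec(o["ee_rot"]).as_matrix())],o)
E
```

```text
time_s: 2.22
position: [0.4408, 0.028, 0.1019]
ee_rot: [2.122, 2.313, 0.007]
ft_force: [3.1, 5.1, -2.5]
grip_width: 0.0106
grip_force: 38.9
[0.44075212 0.02796127 0.1019099 ] [0.43899339 0.02596872 0.102     ]
0.1 [0.446 0.028 0.125] [0.0, 0.0052, -0.0229, 0.0, 0.0, 0.0]
0.21 [0.453 0.029 0.147] [0.0, 0.0127, -0.0451, 0.0, 0.0, 0.0]
0.31 [0.463 0.03  0.168] [0.0001, 0.0225, -0.0664, 0.0, 0.0, 0.0]
0.41 [0.475 0.031 0.189] [0.0001, 0.0344, -0.0866, 0.0, 0.0, 0.0]
0.51 [0.488 0.032 0.208] [0.0001, 0.0483, -0.1055, 0.0, 0.0, 0.0]
0.62 [0.504 0.033 0.225] [0.0001, 0.064, -0.1228, 0.0, 0.0, 0.0]
0.72 [0.521 0.035 0.241] [0.0001, 0.0815, -0.1385, 0.0, 0.0, 0.0]
0.82 [0.54  0.036 0.255] [0.0001, 0.1005, -0.1522, 0.0, 0.0, 0.0]
0.92 [0.56  0.038 0.266] [0.0001, 0.1207, -0.164, 0.0, 0.0, 0.0]
1.03 [0.582 0.04  0.276] [0.0001, 0.1421, -0.1736, 0.0, 0.0, 0.0]
1.13 [0.604 0.042 0.284] [0.0001, 0.1644, -0.1809, 0.0, 0.0, 0.0]
1.23 [0.626 0.044 0.289] [0.0001, 0.1873, -0.186, 0.0, 0.0, 0.0]
1.34 [0.65  0.046 0.292] [0.0, 0.2106, -0.1886, 0.0, 0.0, 0.0]
1.44 [0.673 0.048 0.292] [0.0, 0.234, -0.1889, 0.0, 0.0, 0.0]
1.54 [0.696 0.05  0.29 ] [0.0, 0.2573, -0.1868, 0.0, 0.0, 0.0]
1.64 [0.719 0.052 0.286] [-0.0, 0.2803, -0.1822, 0.0, 0.0, 0.0]
1.75 [0.742 0.054 0.279] [-0.0, 0.3028, -0.1754, 0.0, 0.0, 0.0]
1.85 [0.763 0.056 0.27 ] [-0.0001, 0.3244, -0.1662, 0.0, 0.0, 0.0]
```

```bash
python3 -m jog '[[0,0.005,-0.023,0,0,0,1],[0,0.013,-0.045,0,0,0,1],[0,0.0225,-0.066,0,0,0,1],[0,0.034,-0.087,0,0,0,1],[0,0.048,-0.1055,0,0,0,1],[0,0.064,-0.123,0,0,0,1],[0,0.0815,-0.1385,0,0,0,1],[0,0.1005,-0.152,0,0,0,1]]'
```

```text
time_s: 3.22
position: [0.5381, 0.0363, 0.2561]
ee_rot: [-2.122, -2.313, 0.003]
ft_force: [-10.9, 2.5, 12.2]
grip_width: 0.0105
grip_force: 40.7
```

```bash
python3 -m jog '[[0,0.020,-0.012,0,0,0,1],[0,0.0415,-0.0215,0,0,0,1],[0,0.064,-0.029,0,0,0,1],[0,0.087,-0.034,0,0,0,1],[0,0.110,-0.0365,0,0,0,1],[0,0.1335,-0.037,0,0,0,1],[0,0.157,-0.035,0,0,0,1],[0,0.180,-0.030,0,0,0,1]]' && python3 -m jog '[[0,0.0225,0.007,0,0,0,1],[0,0.037,0.013,0,0,0,1],[0,0.037,0.013,0,0,0,-0.3],[0,0.037,0.013,0,0,0,-0.3],[0,0.037,0.013,0,0,0,-0.3],[0,0.037,-0.05,0,0,0,-0.3],[0,0.0,-0.10,0,0,0,-0.3],[0,0,-0.10,0,0,0,-0.3]]'
python3 - <<'E'
from h import *
from station import cams
T=cams.read_camera("top");np.savez("top1.npz",**T)
a=T["img"][105:215,235:380];cv2.imwrite("pics/t1.png",cv2.resize(a,None,fx=5,fy=5,interpolation=cv2.INTER_CUBIC)[:,:,::-1])
E
```

```text
time_s: 4.22
position: [0.7196, 0.0519, 0.2846]
ee_rot: [2.122, 2.314, 0.003]
ft_force: [0.2, 2.1, 2.1]
grip_width: 0.0105
grip_force: 43.6
time_s: 5.22
position: [0.7184, 0.0511, 0.3915]
ee_rot: [2.117, 2.307, 0.013]
ft_force: [0.6, 0.6, 0.7]
grip_width: 0.0557
grip_force: 0.0
```

View pics/t1.png

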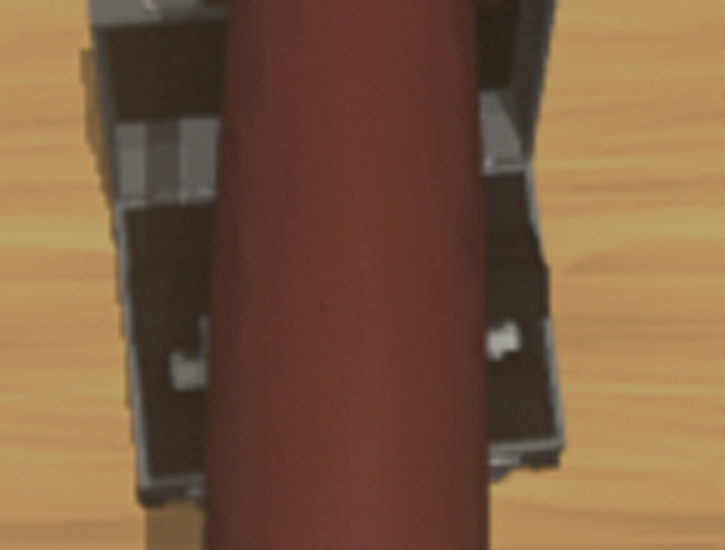

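The picture shows the lid open and leaning back, with the arm hiding the middle. The ear or web ends are just visible at (187,365) and (503,338) in the crop. Next I'll move to a tilted standoff above nest_a and look from there.

```bash
cat >> h.py <<'E'
C=np.array([.5735,.0375,0]);YAW=4.9
def nest(y,z=.040,back=0,x=.017,yb=0.,C=C,yaw=YAW):
    Rz=Ro.from_euler('z',yaw,degrees=True).as_matrix()
    B=Ro.from_euler('y',-35,degrees=True).as_matrix()
    G=C+Rz@(np.array([.003,y,.0226])+B@np.array([x,yb,z+back-.002]))
    return G,tool(yaw,35)
E
python3 - <<'E'
from h import *
from station import get_obs
for s in(1,-1):
  n=nest(s*.062,back=.13);print(n[0]);rows([n],get_obs())
E
```

```text
[0.48905921 0.09248829 0.16996834]
[0.0611, -0.2265, 0.2155, -3.457, 0.006, 0.004]
[ 0.49965091 -0.03105852  0.16996834]
[-0.0629, -0.2266, 0.2157, -3.457, 0.006, 0.004]
```

```bash
python3 -m jog '[[0.02,-0.06,0.0,0,0,0,0.3],[0.03,-0.12,0.02,-0.5,0,0,0.3],[0.04,-0.18,0.08,-1.5,0,0,0.3],[0.06,-0.2265,0.13,-2.5,0,0,0.3],[0.061,-0.2265,0.19,-3.45,0,0,0.3],[0.061,-0.2265,0.2155,-3.457,0,0,0.3],[0.061,-0.2265,0.2155,-3.457,0,0,0.3],[0.061,-0.2265,0.2155,-3.457,0,0,0.3]]'
python3 - <<'E'
from h import *
from station import cams,get_obs
rows([nest(.062,back=.13)],get_obs())
o=[]
for n in("top","wrist","scene"):
    T=cams.read_camera(n);np.savez(n+"2.npz",**T);o.append(T["img"])
print((-T["R"].T@T["t"]))
z=lambda im,x,y,w,h:cv2.resize(im[y:y+h,x:x+w],(400,300),interpolation=cv2.INTER_CUBIC)
g=np.vstack([np.hstack([z(o[0],240,110,120,90),z(o[2],180,130,132,99)]),np.hstack([cv2.resize(o[1],(400,300)),z(o[1],140,100,280,210)])])
cv2.imwrite("pics/t2.png",g[:,:,::-1])
E
```

```text
time_s: 6.28
position: [0.4895, 0.0926, 0.1695]
ee_rot: [1.801, 1.963, 0.615]
ft_force: [0.5, 1.4, 1.8]
grip_width: 0.0298
grip_force: 0.0
[-0.0, -0.0001, -0.0007, -0.022, 0.0, 0.003]
[1.04627896 1.07832055 0.95243845]
```

View pics/t2.png

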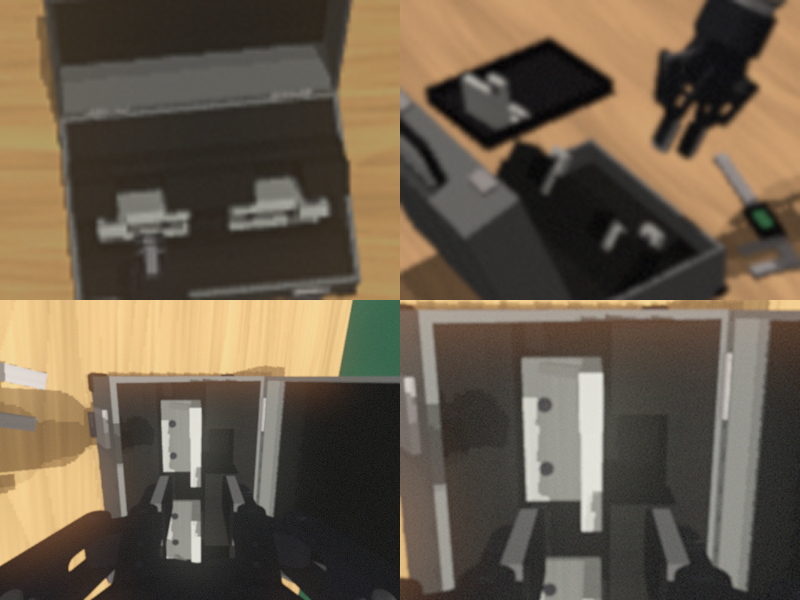

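The views show both brackets in their nests. The wrist view has the web between the fingers near its (197,530), well aligned. I'll settle which hand is in which nest by projecting both hypotheses.

Run:
```python
from h import *
B=Ro.from_euler('y',-35,degrees=True).as_matrix();Rz=Ro.from_euler('z',YAW,degrees=True).as_matrix()
out=[]
for n,(x,y,w,h),f in(("top",(250,125,110,82),3.6),("wrist",(140,100,280,210),1.43)):
    T=dict(np.load(n+"2.npz"));im=cv2.cvtColor(T["img"],cv2.COLOR_RGB2GRAY);z=cv2.resize(T["img"][y:y+h,x:x+w],(400,300),interpolation=cv2.INTER_CUBIC)
    print(n,(-T["R"].T@T["t"]).round(3))
    for s in(1,-1):
        for e,col in((1,(255,0,0)),(-1,(0,255,0))):
            Q=np.array([[17,e*29,76],[17,e*20,74],[17,e*38,74]])/1000
            L=np.array([[12,e*16,52],[12,e*16,76],[12,e*42,76],[12,e*42,52],[22,e*42,52],[22,e*42,76],[22,e*16,76]])/1000
            tr=lambda P:C+(np.array([.003,s*.062,.0226])+P@B.T)@Rz.T
            uv=proj(T,tr(Q)).round().astype(int);print(n,"nest",s,"ear",e,uv.tolist(),[int(im[v,u]) if 0<=v<420 and 0<=u<560 else None for u,v in uv])
            cv2.polylines(z,[np.int32((proj(T,tr(L))-[x-.5,y-.5])*[400/w,300/h])],False,col,1)
    out.append(z)
cv2.imwrite("pics/ov.png",np.hstack(out)[:,:,::-1])
```

```text
top [0.241 0.105 1.476]
top nest 1 ear 1 [[273, 179], [276, 178], [270, 179]] [154, 154, 149]
top nest 1 ear -1 [[293, 177], [290, 177], [296, 176]] [88, 61, 67]
top nest -1 ear 1 [[315, 175], [318, 174], [312, 175]] [68, 92, 88]
top nest -1 ear -1 [[334, 173], [331, 173], [337, 172]] [154, 154, 154]
wrist [0.413 0.152 0.274]
wrist nest 1 ear 1 [[274, 169], [274, 183], [274, 154]] [223, 224, 223]
wrist nest 1 ear -1 [[274, 256], [274, 242], [274, 268]] [206, 171, 54]
wrist nest -1 ear 1 [[274, 343], [274, 352], [274, 330]] [222, 222, 210]
wrist nest -1 ear -1 [[274, 410], [274, 398], [274, 417]] [29, 42, 36]
```

View pics/ov.png

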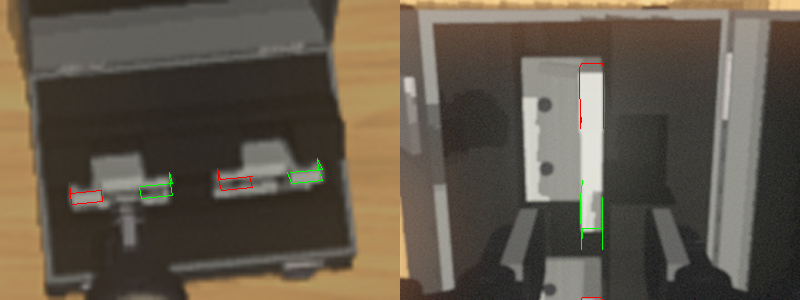

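The ear checks show nest_a (+y) holds the left bracket and nest_b the right one. The overlay lines up within about 2 mm, so I'll descend on nest_a.

```bash
python3 -m jog '[[0,0,0.05,0,0,0,0.3],[0,0,0.09,0,0,0,0.3],[0,0,0.115,0,0,0,0.3],[0,0,0.13,0,0,0,0.3],[0,0,0.13,0,0,0,0.3],[0,0,0.13,0,0,0,0.3]]'
python3 - <<'E'
from h import *
from station import get_obs
rows([nest(.062)],get_obs())
E
```

```text
time_s: 7.18
position: [0.5624, 0.099, 0.0611]
ee_rot: [1.802, 1.964, 0.614]
ft_force: [-0.8, -0.9, 0.7]
grip_width: 0.03
grip_force: 0.0
[-0.0003, 0.0021, -0.0014, -0.03, -0.001, 0.003]
```

```bash
python3 -m jog '[[0,0.002,-0.001,0,0,0,0.3],[0,0.002,-0.001,0,0,0,1],[0,0.002,-0.001,0,0,0,1],[0,0.002,-0.001,0,0,0,1],[0,0.002,-0.001,0,0,0,1]]' 50
```

```text
time_s: 7.8
position: [0.5634, 0.0992, 0.0631]
ee_rot: [1.801, 1.964, 0.615]
ft_force: [-2.7, -0.9, 6.7]
grip_width: 0.0095
grip_force: 52.3
```

```bash
python3 -m jog '[[0,0,-0.01,0,0,0,1],[0,0,-0.03,0,0,0,1],[0,0,-0.055,0,0,0,1],[0,0,-0.085,0,0,0,1],[0,0,-0.12,0,0,0,1],[0,0,-0.15,0,0,0,1],[0,0,-0.16,0,0,0,1]]'
cat >> h.py <<'E'
def tray(c,yaw,x,z=.040,up=0,dx=0):
    Rz=Ro.from_euler('z',yaw,degrees=True).as_matrix()
    return np.array([*c,0])+Rz@[x+.017+dx,0,.004+z-.002+up],tool(yaw)
TL=((.490,-.3154),7.75);TR=((.482,.333),3.33)
E
python3 - <<'E'
from h import *
from station import get_obs,cams
o=get_obs();n=tray(*TL,-.048,up=.12);print(n[0])
R=Ro.from_rotvec(o["ee_rot"]).as_matrix();p=np.array(o["position"])
rows([(p+[0,0,.06],tool(YAW)),(n[0],n[1])],o)
E
```

```text
time_s: 8.68
position: [0.471, 0.0913, 0.1937]
ee_rot: [1.803, 1.966, 0.612]
ft_force: [-0.2, -0.9, -2.7]
grip_width: 0.0096
grip_force: 51.2
[ 0.45928316 -0.31958038  0.162     ]
[-0.0, 0.0341, -0.0494, 3.462, -0.0, 0.004]
[-0.4083, -0.0568, -0.0006, 3.461, 0.086, -0.272]
```

```bash
python3 -m jog '[[-0.02,0.017,-0.03,0.8,0,0,1],[-0.07,0.0,-0.03,1.7,0,-0.1,1],[-0.125,-0.02,-0.028,2.6,0.05,-0.2,1],[-0.18,-0.03,-0.026,3.46,0.086,-0.27,1],[-0.235,-0.04,-0.024,3.46,0.086,-0.27,1],[-0.29,-0.05,-0.022,3.46,0.086,-0.27,1],[-0.345,-0.055,-0.02,3.46,0.086,-0.27,1],[-0.39,-0.057,-0.01,3.46,0.086,-0.27,1]]' && python3 -m jog '[[0,0,0,0,0,0,1],[0,0,0,0,0,0,1]]'
python3 - <<'E'
from h import *
from station import get_obs,cams
o=get_obs();rows([tray(*TL,-.048,up=.03)],o)
S=cams.read_camera("scene");W=cams.read_camera("wrist");T=cams.read_camera("top")
z=lambda im,x,y,w,h:cv2.resize(im[y:y+h,x:x+w],(400,300),interpolation=cv2.INTER_CUBIC)
g=np.vstack([np.hstack([z(S["img"],150,110,120,90),z(T["img"],360,135,120,90)]),np.hstack([cv2.resize(W["img"],(400,300)),z(S["img"],0,0,560,420)])])
cv2.imwrite("pics/t3.png",g[:,:,::-1])
E
```

```text
time_s: 9.68
position: [0.4522, -0.3038, 0.1672]
ee_rot: [-2.067, -2.363, 0.0]
ft_force: [0.5, 0.2, -1.9]
grip_width: 0.0089
grip_force: 51.2
time_s: 9.93
position: [0.4523, -0.301, 0.1674]
ee_rot: [-2.064, -2.363, -0.0]
ft_force: [0.1, 0.3, -2.2]
grip_width: 0.0091
grip_force: 51.0
[-0.0196, 0.0046, 0.0953, -0.014, -0.017, -0.003]
```

View pics/t3.png

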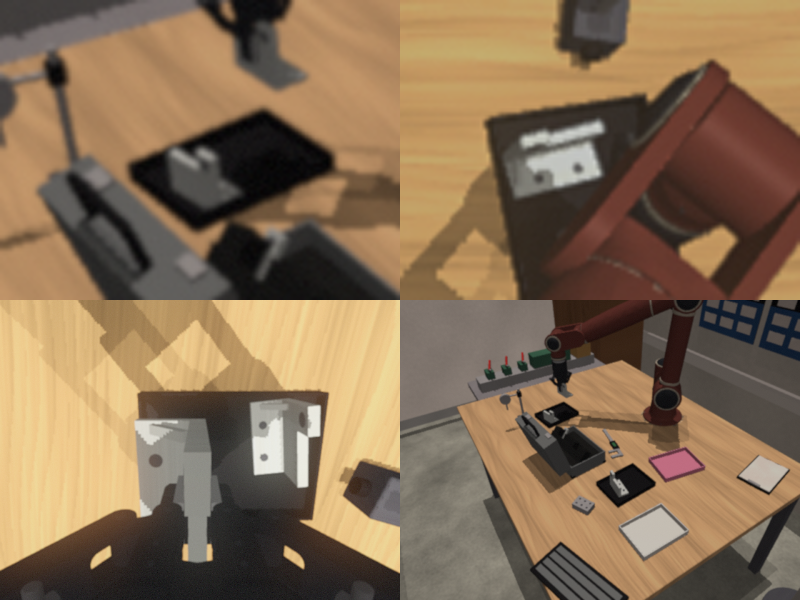

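The picture shows the left bracket held upright with its ear on the same side as the sample's, at about (185,420) and (303,420) in the wrist panel. The near half of the tray is free, so I'll lower it.

```bash
python3 -m jog '[[-0.0195,0.0046,0.03,0,0,0,1],[-0.0195,0.0046,0.07,0,0,0,1],[-0.0195,0.0046,0.1,0,0,0,1],[-0.0195,0.0046,0.111,0,0,0,1],[-0.0195,0.0046,0.115,0,0,0,1],[-0.0195,0.0046,0.117,0,0,0,1],[-0.0195,0.0046,0.117,0,0,0,1]]'
python3 - <<'E'
from h import *
from station import get_obs
rows([tray(*TL,-.048,up=.0)],get_obs())
E
```

```text
time_s: 10.95
position: [0.4607, -0.321, 0.0533]
ee_rot: [2.066, 2.365, -0.001]
ft_force: [0.8, 0.1, -2.4]
grip_width: 0.0088
grip_force: 51.0
[0.0016, -0.0012, 0.0113, 0.004, 0.008, -0.001]
```

```bash
python3 -m jog '[[0,0,0.002,0,0,0,1],[0,0,0.004,0,0,0,1],[0,0,0.006,0,0,0,1],[0,0,0.0075,0,0,0,1],[0,0,0.0075,0,0,0,1]]' && python3 -m jog '[[0,0,0.001,0,0,0,1],[0,0,0.002,0,0,0,1],[0,0,0.002,0,0,0,1]]'
```

```text
time_s: 11.58
position: [0.4598, -0.3203, 0.0442]
ee_rot: [-2.066, -2.365, 0.0]
ft_force: [0.3, 0.4, -2.3]
grip_width: 0.0094
grip_force: 51.0
time_s: 11.95
position: [0.4601, -0.3205, 0.0428]
ee_rot: [-2.066, -2.366, 0.0]
ft_force: [-0.3, 1.6, 1.3]
grip_width: 0.0094
grip_force: 51.6
```

```bash
python3 -m jog '[[0,0,0.001,0,0,0,1],[0,0,0.001,0,0,0,1],[0,0,0.001,0,0,0,0.7],[0,0,0.001,0,0,0,0.3],[0,0,0.001,0,0,0,0.3],[0,0,0.001,0,0,0,0.3]]' && python3 -m jog '[[0,0,-0.02,0,0,0,0.3],[0,0,-0.06,0,0,0,0.3],[0,0,-0.12,0,0,0,0.3],[0,0,-0.16,0,0,0,0.3]]';  python3 - <<'E'
from h import *
from station import get_obs
n=nest(-.062,back=.14);rows([n],get_obs());print(n[0])
E
```

```text
time_s: 12.7
position: [0.4599, -0.3204, 0.0413]
ee_rot: [-2.066, -2.365, 0.0]
ft_force: [-0.3, 0.3, 1.2]
grip_width: 0.0299
grip_force: 0.0
time_s: 13.2
position: [0.4609, -0.3212, 0.2065]
ee_rot: [2.064, 2.363, -0.001]
ft_force: [0.1, -1.3, -0.2]
grip_width: 0.0298
grip_force: 0.0
[0.2827, 0.0716, 0.0275, -3.482, -0.065, 0.281]
[ 0.4939361  -0.03154845  0.17815986]
```

```bash
python3 -m jog '[[0.05,0.01,0,-0.5,0,0.05,0.3],[0.10,0.03,0,-1.5,-0.02,0.1,0.3],[0.16,0.05,0,-2.5,-0.04,0.2,0.3],[0.22,0.07,0.01,-3.48,-0.065,0.28,0.3],[0.2827,0.0716,0.0275,-3.48,-0.065,0.28,0.3],[0.2827,0.0716,0.0275,-3.48,-0.065,0.28,0.3],[0.2827,0.0716,0.0275,-3.48,-0.065,0.28,0.3],[0.2827,0.0716,0.0275,-3.48,-0.065,0.28,0.3]]';  python3 - <<'E'
from h import *
from station import get_obs,cams
o=get_obs();rows([nest(-.062,back=.02)],o)
W=cams.read_camera("wrist");T=cams.read_camera("top")
z=lambda im,x,y,w,h:cv2.resize(im[y:y+h,x:x+w],(400,300),interpolation=cv2.INTER_CUBIC)
w=W["img"].copy()
B=Ro.from_euler('y',-35,degrees=True).as_matrix();Rz=Ro.from_euler('z',YAW,degrees=True).as_matrix()
L=np.array([[12,-16,52],[12,-16,76],[12,-42,76],[22,-42,76],[22,-16,76],[22,-16,52],[22,42,52],[12,42,52]])/1000
P=C+(np.array([.003,-.062,.0226])+L@B.T)@Rz.T
cv2.polylines(w,[np.int32(proj(W,P))],False,(255,0,0),1)
cv2.imwrite("pics/t4.png",np.hstack([cv2.resize(w,(400,300)),z(T["img"],360,135,120,90)])[:,:,::-1])
E
```

```text
time_s: 14.2
position: [0.4938, -0.0322, 0.1757]
ee_rot: [1.804, 1.96, 0.619]
ft_force: [-0.1, -0.4, -0.1]
grip_width: 0.0297
grip_force: 0.0
[0.0005, 0.0018, 0.1181, -0.013, -0.008, -0.018]
```

View pics/t4.png

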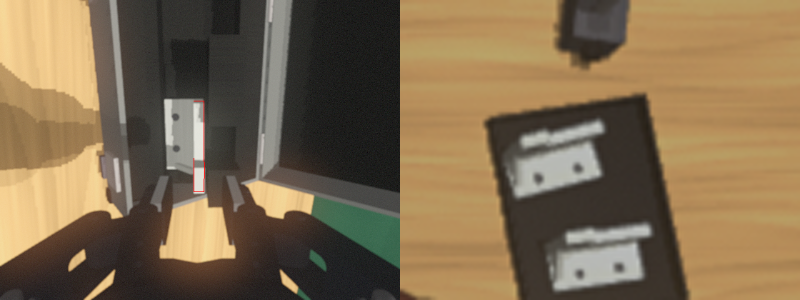

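The picture shows the first bracket standing in tray_left beside the sample (right panel, about (600,260)). The overlay on the right bracket fits its web at (198,145). Next comes the second grasp.

```bash
python3 -m jog '[[0.0005,0.002,0.05,0,0,0,0.3],[0.0005,0.002,0.10,0,0,0,0.3],[0.0005,0.003,0.125,0,0,0,0.3],[0.0005,0.003,0.138,0,0,0,0.3],[0.0005,0.003,0.138,0,0,0,0.3],[0.0005,0.003,0.138,0,0,0,0.3]]'
python3 - <<'E'
from h import *
from station import get_obs
rows([nest(-.062)],get_obs())
E
```

```text
time_s: 15.05
position: [0.5741, -0.0237, 0.063]
ee_rot: [1.805, 1.962, 0.619]
ft_force: [0.4, -1.1, 0.4]
grip_width: 0.0298
grip_force: 0.0
[-0.001, 0.0001, -0.0006, -0.02, -0.014, -0.017]
```

```bash
python3 -m jog '[[0,0,0,0,0,0,1],[0,0,0,0,0,0,1],[0,0,0,0,0,0,1],[0,0,0,0,0,0,1]]' 50 && python3 -m jog '[[0,0,-0.01,0,0,0,1],[0,0,-0.03,0,0,0,1],[0,0,-0.055,0,0,0,1],[0,0,-0.085,0,0,0,1],[0,0,-0.12,0,0,0,1],[0,0,-0.15,0,0,0,1],[0,0,-0.16,0,0,0,1],[0,0,-0.16,0,0,0,1]]'
python3 - <<'E'
from h import *
from station import get_obs
rows([tray(*TR,-.048,up=.12)],get_obs())
E
```

```text
time_s: 15.55
position: [0.5739, -0.0233, 0.0634]
ee_rot: [1.803, 1.963, 0.618]
ft_force: [-4.7, -2.0, 5.1]
grip_width: 0.0095
grip_force: 48.8
time_s: 16.55
position: [0.4827, -0.0312, 0.1939]
ee_rot: [1.804, 1.963, 0.619]
ft_force: [-0.0, -0.6, -2.3]
grip_width: 0.0092
grip_force: 49.7
[0.3637, -0.0195, 0.0269, 3.48, -0.067, 0.144]
```

```bash
python3 -m jog '[[0.02,0.017,-0.03,0.8,0,0.03,1],[0.07,0.01,-0.02,1.7,-0.02,0.06,1],[0.125,0.0,-0.01,2.6,-0.05,0.1,1],[0.18,-0.01,0,3.48,-0.067,0.144,1],[0.235,-0.0195,0.01,3.48,-0.067,0.144,1],[0.29,-0.0195,0.02,3.48,-0.067,0.144,1],[0.345,-0.0195,0.0269,3.48,-0.067,0.144,1],[0.3637,-0.0195,0.0269,3.48,-0.067,0.144,1]]' && python3 -m jog '[[0,0,0,0,0,0,1],[0,0,0,0,0,0,1]]'
python3 - <<'E'
from h import *
from station import get_obs,cams
o=get_obs();rows([tray(*TR,-.048,up=.01)],o)
S=cams.read_camera("scene");W=cams.read_camera("wrist")
z=lambda im,x,y,w,h:cv2.resize(im[y:y+h,x:x+w],(400,300),interpolation=cv2.INTER_CUBIC)
cv2.imwrite("pics/t5.png",np.hstack([cv2.resize(W["img"],(400,300)),z(S["img"],250,140,180,135)])[:,:,::-1])
E
```

```text
time_s: 17.55
position: [0.4498, 0.3337, 0.159]
ee_rot: [-2.15, -2.287, 0.007]
ft_force: [0.8, -0.9, -2.8]
grip_width: 0.0091
grip_force: 49.9
time_s: 17.8
position: [0.4512, 0.3302, 0.1614]
ee_rot: [-2.156, -2.284, 0.002]
ft_force: [0.6, -0.5, -2.0]
grip_width: 0.0094
grip_force: 49.9
[0.001, 0.0001, 0.1094, -0.009, 0.003, -0.003]
```

View pics/t5.png

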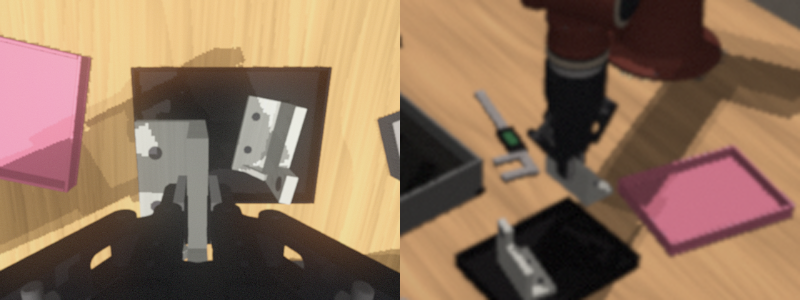

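The picture shows the right bracket held upright over tray_right, with the sample clear at (270,150). I'll shift 10 mm towards the robot for clearance and then lower it.

```bash
python3 -m jog '[[0.001,-0.005,0.03,0,0,0,1],[0.001,-0.009,0.07,0,0,0,1],[0.001,-0.009,0.095,0,0,0,1],[0.001,-0.009,0.104,0,0,0,1],[0.001,-0.009,0.108,0,0,0,1],[0.001,-0.009,0.110,0,0,0,1],[0.001,-0.009,0.110,0,0,0,1]]' && python3 -m jog '[[0,0,0.002,0,0,0,1],[0,0,0.004,0,0,0,1],[0,0,0.0055,0,0,0,1],[0,0,0.007,0,0,0,1],[0,0,0.007,0,0,0,1]]'
```

```text
time_s: 18.77
position: [0.4427, 0.3321, 0.0531]
ee_rot: [-2.155, -2.285, -0.002]
ft_force: [-1.0, 0.4, -2.4]
grip_width: 0.0094
grip_force: 49.7
time_s: 19.4
position: [0.4419, 0.3317, 0.0448]
ee_rot: [-2.155, -2.285, 0.001]
ft_force: [0.2, -0.3, -2.3]
grip_width: 0.0088
grip_force: 49.7
```

```bash
python3 -m jog '[[0,0,0.001,0,0,0,1],[0,0,0.002,0,0,0,1],[0,0,0.002,0,0,0,1]]' && python3 -m jog '[[0,0,0.001,0,0,0,1],[0,0,0.001,0,0,0,1]]'
```

```text
time_s: 19.77
position: [0.4421, 0.3318, 0.0431]
ee_rot: [-2.155, -2.285, 0.0]
ft_force: [0.6, 0.2, -1.6]
grip_width: 0.0091
grip_force: 50.0
time_s: 20.02
position: [0.4422, 0.3318, 0.0431]
ee_rot: [-2.155, -2.285, 0.001]
ft_force: [-2.8, -1.9, 5.6]
grip_width: 0.0088
grip_force: 50.9
```

In contact at about 8 N. Releasing and retracting.

```bash
python3 -m jog '[[0,0,0,0,0,0,0.7],[0,0,0,0,0,0,0.3],[0,0,0,0,0,0,0.3],[0,0,0,0,0,0,0.3]]' && python3 -m jog '[[0,0,-0.02,0,0,0,0.3],[0,0,-0.06,0,0,0,0.3],[0,0,-0.12,0,0,0,0.3],[0.05,0,-0.16,0,0,0,0.3],[0.11,0,-0.18,0,0,0,0.3],[0.17,0,-0.18,0,0,0,0.3],[0.2,0,-0.18,0,0,0,0.3],[0.2,0,-0.18,0,0,0,0.3]]' && python3 -m jog '[[0,0,0,0,0,0,0.3],[0,0,0,0,0,0,0.3]]'
python3 - <<'E'
from h import *
from station import cams
T=cams.read_camera("top");S=cams.read_camera("scene")
cv2.imwrite("pics/t6.png",np.hstack([cv2.resize(T["img"][90:270,160:480],(400,225)),cv2.resize(S["img"][100:325,100:400],(400,300))[:225]])[:,:,::-1])
E
```

```text
time_s: 20.52
position: [0.442, 0.3318, 0.042]
ee_rot: [-2.155, -2.285, 0.0]
ft_force: [-0.5, -1.2, 0.0]
grip_width: 0.0299
grip_force: 0.0
time_s: 21.52
position: [0.4299, 0.5333, 0.2235]
ee_rot: [-2.152, -2.288, -0.002]
ft_force: [0.8, -0.6, -1.1]
grip_width: 0.03
grip_force: 0.0
time_s: 21.78
position: [0.4308, 0.5304, 0.2226]
ee_rot: [-2.156, -2.284, 0.0]
ft_force: [0.2, 0.2, -1.1]
grip_width: 0.0303
grip_force: 0.0
```

View pics/t6.png

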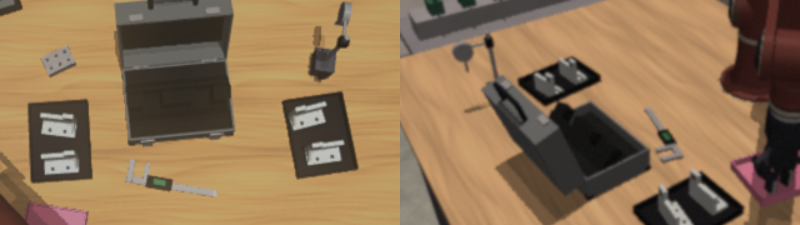

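The picture shows both brackets upright in their trays, at (60,163) and (323,152), with the case empty, the lid open and everything else in place.

```bash
python3 -c "
from station import env
print(env.close_job())"
```

```text
the job is handed in; nothing more can be done
None
```

I handed the job in at about 22 s: the lid is open, each bracket stands upright in its own hand's tray (left at -y, right at +y), and nothing else was visibly disturbed; no verdict was returned.

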